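# Call for more brackets at the kit board

### The job

More drilled brackets are needed: with the fingertips, gently press down the spring plunger in front of the place on the kit board where the drilled bracket (the small L with the round hole) stands, most of the way to its stop, and let it come back up; then press the broad round pad on the separate box the same way to send the call, and withdraw. Do not press the other three plungers, and leave the parts on the board and the tools around it as they lie; nothing is to be picked up.

Things in the scene. Friction and masses are not known exactly. Their poses are not given: they have to be found in the camera images.
- kit_board: fixed grey kit board, 150 (x) x 470 (y) x 12 mm, with four part places side by side at local y = +172.5, +57.5, -57.5, -172.5 mm. Each place has a thin cork mat (top 14 mm above the table, centre at local x = +34 mm) on which one part stands, and a plunger in front of it at local x = -48 mm, same local y. Origin: centre of its underside on the table; local -x is its front edge, towards the robot; it can be turned a little about z
- pad_box: separate fixed grey box, 110 x 100 x 40 mm high, to the left of the board, bearing one broad round pad on its top; origin: centre of its underside on the table
- plunger_1_top (a point): centre of the top face of plunger 1 (places counted 1 to 4 from the robot's left to its right): a round aluminium spring plunger, 28 mm across, on a dark steel pedestal, its top 56 mm above the table when up; the point moves down with it. It is 82 mm in front of the middle of its place's mat; neighbouring plungers are 115 mm apart
- plunger_1 (a joint): how far plunger 1 is pressed down: 0 up, 0.010 m at its stop; a spring pushes it back up, it begins to give at about 2 N and reaches its stop at about 6 N
- plunger_2_top (a point): centre of the top face of plunger 2 (places counted 1 to 4 from the robot's left to its right): a round aluminium spring plunger, 28 mm across, on a dark steel pedestal, its top 56 mm above the table when up; the point moves down with it. It is 82 mm in front of the middle of its place's mat; neighbouring plungers are 115 mm apart
- plunger_2 (a joint): how far plunger 2 is pressed down: 0 up, 0.010 m at its stop; a spring pushes it back up, it begins to give at about 2 N and reaches its stop at about 6 N
- plunger_3_top (a point): centre of the top face of plunger 3 (places counted 1 to 4 from the robot's left to its right): a round aluminium spring plunger, 28 mm across, on a dark steel pedestal, its top 56 mm above the table when up; the point moves down with it. It is 82 mm in front of the middle of its place's mat; neighbouring plungers are 115 mm apart
- plunger_3 (a joint): how far plunger 3 is pressed down: 0 up, 0.010 m at its stop; a spring pushes it back up, it begins to give at about 2 N and reaches its stop at about 6 N
- plunger_4_top (a point): centre of the top face of plunger 4 (places counted 1 to 4 from the robot's left to its right): a round aluminium spring plunger, 28 mm across, on a dark steel pedestal, its top 56 mm above the table when up; the point moves down with it. It is 82 mm in front of the middle of its place's mat; neighbouring plungers are 115 mm apart
- plunger_4 (a joint): how far plunger 4 is pressed down: 0 up, 0.010 m at its stop; a spring pushes it back up, it begins to give at about 2 N and reaches its stop at about 6 N
- send_pad_top (a point): centre of the top face of the broad round pad on the separate box: aluminium, 60 mm across, 62 mm above the table when up; the point moves down with it
- send_pad (a joint): how far the broad pad is pressed down: 0 up, 0.010 m at its stop; a spring pushes it back up, it begins to give at about 2 N and reaches its stop at about 6 N
- bracket: drilled bracket, loose: small dark steel L with a round hole through its rounded upright tab, 45 x 40 x 40 mm high, standing on one of the four mats (within about 10 mm of its middle); origin: centre of its underside
- angle_offcut: loose plain angle-iron offcut without a hole, 90 x 50 x 70 mm high, on another mat; origin: centre of its underside
- tube_offcut: loose dark square-tube offcut, 40 x 85 x 40 mm high, lying on another mat; origin: centre of its underside
- large_nut: loose dark hexagon nut, 35 x 39 x 19 mm high, on another mat; origin: centre of its underside
- g_clamp: loose blue G-clamp, 128 x 118 x 18 mm, lying in front of the board
- small_magnet: loose small red welding magnet, 70 x 70 x 14 mm, lying in front of the board
- combination_square: loose combination square, 120 x 300 x 28 mm, lying at the right front
- flat_file: loose flat file with red handle, 27 x 265 x 27 mm, lying left of the board
Mind the look-alikes: they are no part of the job. There is more than one size of the bracket; the one meant has the size given above.

How it is judged:
On the way, in this order (a step that is already met when the one before it is completed fails the run):
1. the plunger in front of the drilled bracket is pressed at least 6 mm down (((horizontal distance between bracket and plunger_1_top below 0.11 m and value of joint plunger_1 above 0.006 m) or (horizontal distance between bracket and plunger_2_top below 0.11 m and value of joint plunger_2 above 0.006 m) or (horizontal distance between bracket and plunger_3_top below 0.11 m and value of joint plunger_3 above 0.006 m) or (horizontal distance between bracket and plunger_4_top below 0.11 m and value of joint plunger_4 above 0.006 m))), for 0.1 s.
2. with all plungers up again, the broad pad is pressed at least 6 mm down (value of joint each of plunger_1, plunger_2, plunger_3, plunger_4 below 0.002 m and value of joint send_pad above 0.006 m), for 0.1 s.
At the end, for the whole second after the job is handed in: all four plungers and the broad pad are up again (within 2 mm); the four parts on the board are at rest within 8 mm of where they stood and the loose tools within 20 mm (value of joint each of plunger_1, plunger_2, plunger_3, plunger_4, send_pad below 0.002 m and distance of each of bracket, angle_offcut, tube_offcut, large_nut from where it was at the start of the episode below 0.008 m and distance of each of g_clamp, small_magnet, combination_square, flat_file from where it was at the start of the episode below 0.02 m and linear speed of each of bracket, angle_offcut, tube_offcut, large_nut below 0.01 m/s); the robot touches nothing.
It fails at once if a plunger in front of another part is pressed more than 2 mm ((not (horizontal distance between bracket and plunger_1_top below 0.11 m) and value of joint plunger_1 above 0.002 m) or (not (horizontal distance between bracket and plunger_2_top below 0.11 m) and value of joint plunger_2 above 0.002 m) or (not (horizontal distance between bracket and plunger_3_top below 0.11 m) and value of joint plunger_3 above 0.002 m) or (not (horizontal distance between bracket and plunger_4_top below 0.11 m) and value of joint plunger_4 above 0.002 m)).
It fails at once if a part on the board is moved, lifted or tipped (8 mm), or a loose tool shifted (20 mm) (not (distance of each of bracket, angle_offcut, tube_offcut, large_nut from where it was at the start of the episode below 0.008 m and distance of each of g_clamp, small_magnet, combination_square, flat_file from where it was at the start of the episode below 0.02 m)).
It fails at once if the board, its plungers, the box or its pad is pushed harder than 35 N (contact force between any of the fingers, the arm and kit_board above 35 N or contact force between any of the fingers, the arm and pad_box above 35 N).
It also fails if it takes over 38 s, if anything falls off the work surface, if the arm or the gripper's body presses on something with over 40 N, if the wrist force passes 120 N, or if a joint passes its speed limit or range.

### The arm

A 6-joint arm with a two-finger parallel gripper is mounted at the origin on the work surface; the furniture and walls round the work are solid. World frame = base frame: x ahead of the robot, y to its left, z up, the work surface at z = 0. Lengths are in m, angles in rad, forces in N, time in s.
With the tool pointing down it reaches from about 0.3 to 0.875 m from the base axis. Payload 6.4 kg.
Tool frame: the origin (TCP) lies on the centre line of the jaws, within the pads' length; the fingertips stand ahead of it and the grasp point (between the pads) lies 8 mm behind it (r.tips_ahead is the z of the fingertips in the tool frame, in m); z points along the fingers, y is the line along which they close (so a half turn about z gives the same grasp; the last joint's range is limited). The gripper opens to 85 mm and grips with 20 to 120 N. Pads are 22 mm wide; open, the fingers measure 114 mm over their backs; the gripper's body (76 mm by 85 mm) begins 54 mm behind the grasp point. The pads swing forward as they close: fully open they stand 13 mm farther back than shut.
Start: joints at [-1.347, 0.181, 1.607, -0, 1.354, -0.206], TCP at [0.24, -0.523, 0.242] pointing down, gripper open.
Joint ranges: [-2.99, 2.99], [-0.89, 2.07], [0.3, 2.58], [-1.14, 4.28], [0, 2.63], [-3.12, 3.12]. Speed limits (rad/s): [2.57, 2.57, 3.01, 3.14, 3.14, 3.14].

### API

Orientations are given as a unit quaternion [w, x, y, z].
In Python, from cell import r gives the robot as it stands. The module is installed in compiled form; this text tells all that it offers.
- The arm moves only by the tool drive_tool, never from a script. Its argument "steps" is a list that holds one entry, the list of rows, each a list of 7 numbers: the turn, a rotation vector about the tool's x, y, z in degrees, then the shift along the tool's x, y, z in mm, then the finger opening in mm, from 0 to 85.4. In form: [[[ax, ay, az, dx, dy, dz, jaw], ...]]. A call has 1 to 8 rows; each row shifts and turns the commanded pose from where the row before left it, along the tool's axes as they then stand; what a row does not reach is not made up. A row lasts 1/8 s, in which the tool goes at most 62.5 mm and 10.7 degrees, less where a joint would pass 70% of its speed; a pose out of reach is approached as far as the arm can. A call with a gripper value outside its range is refused whole. The fingers move at their own pace and stop on an object; the grip force is fixed at half the most. Time passes only in rows, so rows that do not move let the fingers close. It gives the time, the measured TCP pose, the force, the opening and the grip force at its end, in the units of the state.
- r.observe(): the state, without advancing time (a new reading comes with each control period).
- r.get_image(name): name is "side" or "top" or "wrist"; returns (picture, depth): 420x560x3 uint8, red, green, blue; 420x560 float32, m along the optical axis (not along the pixel's ray), 0 where there is no reading.
- r.camera_params(name): a dict with "mtx" (3x3 intrinsics, pixels), "extrinsics" (4x4, takes a point from world to camera coordinates). Camera axes: x right, y down, z forward; pixel columns grow to the right and rows downward; lengths in m; the calibration is good to about 2 mm. A picture is of the moment at which its call begins: read the wrist's pose just before it. camera_params takes no time and is no camera call; for the wrist camera it gives the pose at the moment of the call.
- r.finish_job(): hands the job in; it is judged then, once.
The state is a dict: "time_s": time; "q": joint angles; "joint_vel": joint speeds; "tau": joint torques, N m; "tcp_pos": TCP position; "tool_rot": TCP orientation; "force": force on the tool from outside, world axes, zero at the start; "ft_torque": the same for the moment, N m; "gripper_width": finger opening in m; "grip_force": force on a finger pad.
Only numpy, scipy, OpenCV 4.12 (cv2) and the standard library are available. Lean on these libraries where they do the work, as an engineer would, in place of code of your own. Each camera call takes 0.05 s, during which the arm holds its last target. There are 200 camera calls.

## Working session

There is one attempt and no reset: what is moved stays moved. The work goes in short steps, Python scripts to look and compute and a tool call to move; the robot and the scene stay as the last step left them, time stands still between calls to the robot, and variables do not carry over. Pictures are saved under pics/ and viewed, at most 10 in all, crops included, and the job is handed in when it is done.

Besides the shell and the picture viewer there is one more tool, called after "Request:" as a command line: name --argument value ..., lists and objects as JSON in quotes. drive_tool: Moves the arm, as the interface text tells. Its arguments: {"type":"object","properties":{"steps":{"type":"array"}},"required":["steps"]}

```bash
mkdir -p pics; python3 - <<'E'
from cell import r
import cv2,numpy as np
s=r.observe();print(s['time_s'],s['tcp_pos'],s['tool_rot'],s['gripper_width'],r.tips_ahead)
for n in ['top','side']:
    p,d=r.get_image(n);cv2.imwrite(f'pics/{n}.png',p[:,:,::-1]);np.savez(f'{n}.npz',p=p,d=d,**r.camera_params(n));print(r.camera_params(n))
E
```

```text
0.0 [ 0.23949608 -0.5221806   0.24140077] [-8.63216225e-04  9.76999060e-01  2.13241863e-01 -6.43160894e-07] 0.08514672664474945 0.011
{'mtx': array([[401.23836315,   0.        , 274.85696199],
       [  0.        , 401.23836315, 206.78157798],
       [  0.        ,   0.        ,   1.        ]]), 'extrinsics': array([[ 4.56066371e-04, -9.99921958e-01, -1.24848158e-02,
        -5.97429894e-02],
       [-9.87650094e-01,  1.50566113e-03, -1.56668521e-01,
         5.14710095e-01],
       [ 1.56675092e-01,  1.24020807e-02, -9.87572328e-01,
         1.37369885e+00],
       [ 0.00000000e+00,  0.00000000e+00,  0.00000000e+00,
         1.00000000e+00]])}
{'mtx': array([[447.90434554,   0.        , 281.40546639],
       [  0.        , 447.90434554, 209.98793441],
       [  0.        ,   0.        ,   1.        ]]), 'extrinsics': array([[ 0.9418185 , -0.33567976, -0.01723427, -0.49023343],
       [-0.19596937, -0.50672933, -0.83953641,  0.12623322],
       [ 0.27308227,  0.79406831, -0.54303001,  1.24551467],
       [ 0.        ,  0.        ,  0.        ,  1.        ]])}
```

View pics/top.png

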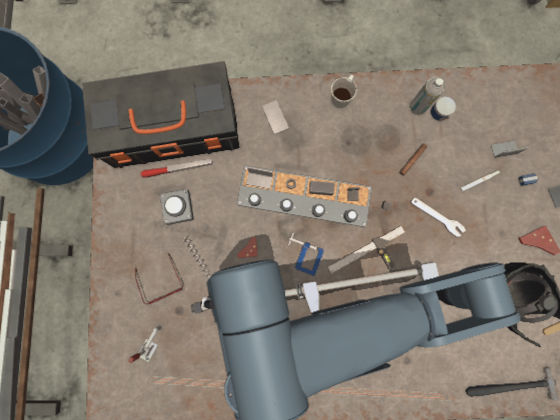

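View pics/side.png

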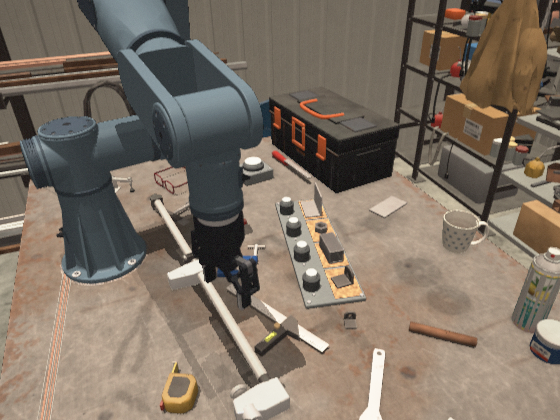

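The top view shows the board with plungers at about (255,199), (287,205), (318,211), (351,216) and the pad at (174,206). Place 4 seems to hold the small bracket (352,193). I'll zoom in and measure.

```bash
cat > h.py <<'E'
import numpy as np
def ray(K,E,u,v,z):
    R,t=E[:3,:3],E[:3,3]; c=-R.T@t; d=R.T@np.linalg.solve(K,[u,v,1]); return c+d*(z-c[2])/d[2]
E
python3 - <<'E'
import cv2,numpy as np
from h import ray
T=np.load('top.npz');S=np.load('side.npz')
a=cv2.resize(T['p'][155:235,230:400],None,fx=4.5,fy=4.5,interpolation=3)[:, :400*2]
b=cv2.resize(S['p'][175:305,265:375],None,fx=2,fy=2,interpolation=3)
c=np.zeros((a.shape[0]+b.shape[0]-0,800,3),np.uint8);c[:a.shape[0],:a.shape[1]]=a[:, :800];c[a.shape[0]:,:b.shape[1]]=b
cv2.imwrite('pics/crop.png',c[:600,:,::-1])
hsv=cv2.cvtColor(T['p'],cv2.COLOR_RGB2HSV)
m=((hsv[...,2]>170)&(hsv[...,1]<40)).astype(np.uint8)
n,l,st,ce=cv2.connectedComponentsWithStats(m)
for i in range(1,n):
    u,v=ce[i]
    if st[i,4]>25 and 160<u<380 and 185<v<230:
        h=.062 if u<200 else .056
        d=T['d'][int(v),int(u)];K=T['mtx'];E=T['extrinsics'];P=E[:3,:3].T@(d*np.linalg.solve(K,[u,v,1])-E[:3,3])
        print(ce[i],st[i],ray(K,E,u,v,h).round(4),P.round(4))
E
```

```text
[253.65217391 197.80434783] [250 195   8   7  46] [0.5441 0.014  0.056 ] [0.5445 0.0141 0.0539]
[173.31221719 204.61538462] [165 197  17  16 221] [0.5194 0.2934 0.062 ] [0.5183 0.2917 0.0684]
[286.35416667 203.35416667] [283 200   8   8  48] [ 0.5242 -0.1003  0.056 ] [ 0.523  -0.1002  0.0632]
[319. 209.] [315 206   9   7  47] [ 0.5041 -0.2137  0.056 ] [ 0.5045 -0.2139  0.0537]
[351.70833333 214.5       ] [348 211   8   8  48] [ 0.4847 -0.3265  0.056 ] [ 0.4836 -0.3251  0.0639]
```

View pics/crop.png

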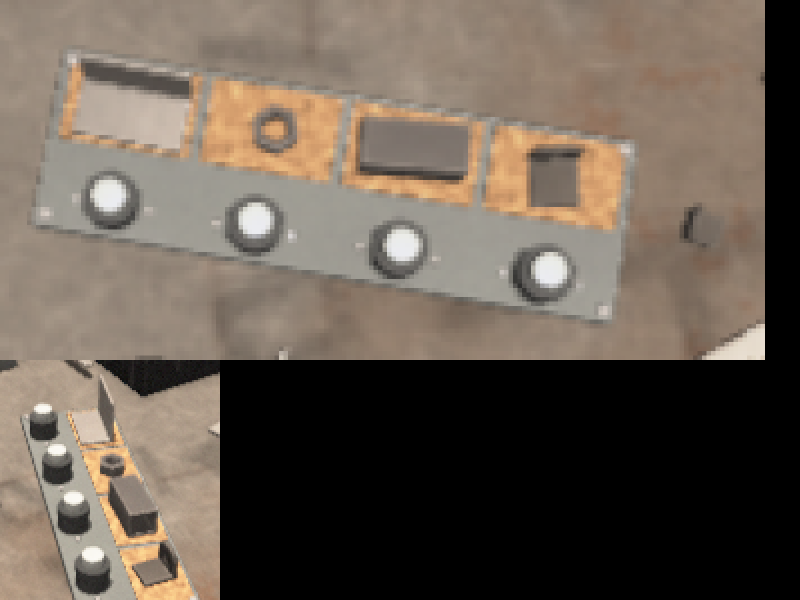

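Place 4 holds the L with its 40 mm tab. The piece beside the board is a look-alike, since it isn't on a mat. The plunger spacing measures about 115 mm, as it should, so plunger 4 is at about (0.484, -0.326). I'll go above it and close the fingers on the way.

Request:
drive_tool --steps '[[[0,0,0,43,-11,5,0],[0,0,0,43,-11,10,0],[0,0,0,43,-11,15,0],[0,0,0,43,-11,15,0],[0,0,0,43,-11,15,0],[0,0,0,43,-11,15,0],[0,0,0,46,-10,16,0],[0,0,0,0,0,0,0]]]'

```text
time_s: 1.1
tcp_pos: [0.4853, -0.3237, 0.1492]
tool_rot: [-0.002, 0.977, 0.215, -0.001]
force: [0.2, -1.1, 0.1]
gripper_width: 0.0003
grip_force: 0.0
```

```bash
python3 - <<'E'
from cell import r
import cv2,numpy as np
from h import ray
s=r.observe();print(s['time_s'],s['tcp_pos'],s['tool_rot'],s['gripper_width'],r.tips_ahead,s['force'])
c=r.camera_params('wrist');p,d=r.get_image('wrist')
np.savez('w.npz',p=p,d=d,**c)
q=p.copy()
for P in [(.4847,-.3265,.056),(*s['tcp_pos'][:2],s['tcp_pos'][2]-r.tips_ahead)]:
    x=c['extrinsics']@[*P,1];u=c['mtx']@(x[:3]/x[2]);print(u);cv2.drawMarker(q,(int(u[0]),int(u[1])),(255,0,0))
cv2.imwrite('pics/w.png',q[:,:,::-1])
E
```

```text
1.1 [ 0.48528211 -0.32374001  0.14923173] [-1.75938664e-03  9.76543649e-01  2.15311036e-01 -7.51634978e-04] 0.0002795813501223429 0.011 [ 0.21308709 -1.14026585  0.14315283]
[280.43407529 220.32351383   1.        ]
[277.5928983  269.65182786   1.        ]
```

View pics/w.png

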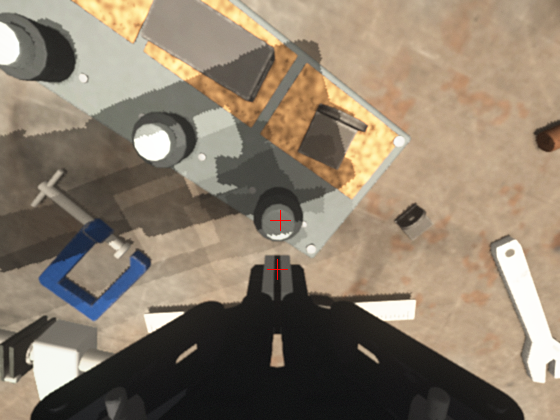

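The marker sits on plunger 4 (277,219). The fingertips are shut, in front of it in the view and plumb above it, and the bracket stands behind. Going down now.

Request:
drive_tool --steps '[[[0,0,0,-1,2,30,0],[0,0,0,-1,0,30,0],[0,0,0,0,0,10,0],[0,0,0,0,0,5,0],[0,0,0,0,0,0,0],[0,0,0,0,0,0,0]]]'

```text
time_s: 1.9
tcp_pos: [0.4839, -0.3303, 0.0775]
tool_rot: [0.001, 0.977, 0.213, 0.001]
force: [0.4, -0.2, 0.4]
gripper_width: -0.0003
grip_force: 0.0
```

Request:
drive_tool --steps '[[[0,0,0,0,0,4,0],[0,0,0,0,0,4,0],[0,0,0,0,0,0,0],[0,0,0,0,0,0,0]]]'

```text
time_s: 2.4
tcp_pos: [0.4836, -0.3298, 0.0686]
tool_rot: [0.0, 0.977, 0.213, 0.0]
force: [1.1, 0.8, 2.3]
gripper_width: 0.0
grip_force: 1.3
```

Request:
drive_tool --steps '[[[0,0,0,0,0,4,0],[0,0,0,0,0,3,0],[0,0,0,0,0,2,0],[0,0,0,0,0,0,0],[0,0,0,0,0,0,0]]]'

```text
time_s: 3.02
tcp_pos: [0.4838, -0.33, 0.0609]
tool_rot: [0.0, 0.977, 0.213, 0.0]
force: [-2.6, 2.6, 15.2]
gripper_width: 0.0001
grip_force: 7.8
```

```bash
python3 - <<'E'
from cell import r
for i in range(3):
    s=r.observe();print(s['tcp_pos'],s['force']); r.get_image('wrist') if i<2 else 0
E
```

```text
[ 0.48375488 -0.33001742  0.06091852] [-2.58828591  2.63520746 15.18461175]
[ 0.48377432 -0.32997546  0.06091027] [-3.43336923  2.80193031 15.23674279]
[ 0.48376791 -0.32999705  0.06092741] [-2.79926334  2.30988446 15.43092584]
```

The force of 15 N suggests it's at its stop, with the shut tips about 15 mm ahead of the TCP. I'll ease back a little to confirm the spring range.

Request:
drive_tool --steps '[[[0,0,0,0,0,-4,0],[0,0,0,0,0,0,0],[0,0,0,0,0,0,0]]]'

```text
time_s: 3.5
tcp_pos: [0.4837, -0.3299, 0.0635]
tool_rot: [0.0, 0.977, 0.213, 0.0]
force: [1.2, -1.6, 5.4]
gripper_width: 0.0003
grip_force: 2.4
```

```bash
python3 - <<'E'
from cell import r
import cv2
s=r.observe();print(s['tcp_pos'],s['force'])
p,d=r.get_image('side');cv2.imwrite('pics/s2.png',cv2.resize(p[230:330,250:390],None,fx=5,fy=5,interpolation=3)[:,:,::-1])
E
```

```text
[ 0.48366801 -0.32988062  0.06347462] [ 1.17359629 -1.57486762  5.38208372]
```

View pics/s2.png

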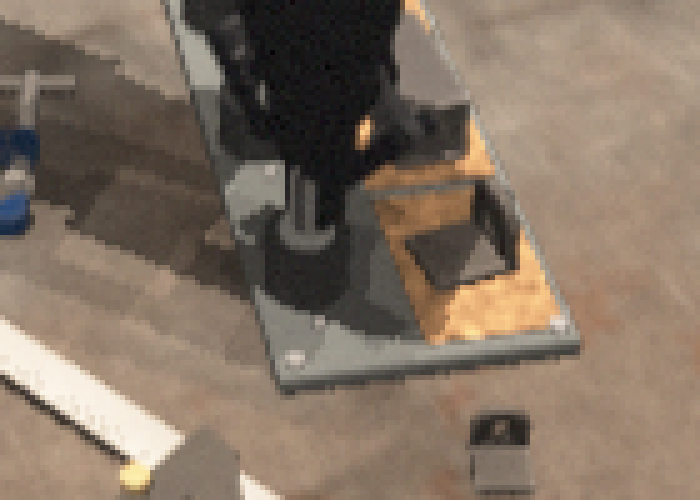

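The side view shows the shut fingers on plunger 4's cap (310,240 in the crop), which is sunk nearly to its pedestal, with the bracket standing behind. 5.4 N fits about 8 mm of travel. I'll let it up and carry on to the pad at a safe height.

Request:
drive_tool --steps '[[[0,0,0,0,0,-5,0],[0,0,0,0,0,-15,0],[0,0,0,0,0,-30,0],[0,0,0,0,0,-40,0],[0,0,0,22,-42,0,0],[0,0,0,22,-42,0,0],[0,0,0,22,-42,0,0],[0,0,0,22,-42,0,0]]]'

```text
time_s: 4.55
tcp_pos: [0.4924, -0.1384, 0.1534]
tool_rot: [-0.001, 0.977, 0.213, -0.001]
force: [0.9, 1.2, -0.8]
gripper_width: 0.0001
grip_force: 0.0
```

Request:
drive_tool --steps '[[[0,0,0,22,-42,0,0],[0,0,0,22,-42,0,0],[0,0,0,22,-42,0,0],[0,0,0,22,-42,0,0],[0,0,0,22,-42,0,0],[0,0,0,22,-42,0,0],[0,0,0,22,-42,0,0],[0,0,0,22,-42,0,0]]]'

```text
time_s: 5.55
tcp_pos: [0.5123, 0.2399, 0.1534]
tool_rot: [0.0, 0.977, 0.213, -0.001]
force: [1.3, -0.6, 0.5]
gripper_width: 0.0004
grip_force: 0.0
```

Request:
drive_tool --steps '[[[0,0,0,22,-42,0,0],[0,0,0,0,0,0,0],[0,0,0,0,0,0,0]]]'

```text
time_s: 5.92
tcp_pos: [0.515, 0.2855, 0.153]
tool_rot: [0.0, 0.977, 0.214, -0.001]
force: [-1.3, 0.6, 0.3]
gripper_width: 0.0
grip_force: 0.0
```

```bash
python3 - <<'E'
from cell import r
import cv2,numpy as np
s=r.observe();print(s['tcp_pos'],s['force'])
c=r.camera_params('wrist');p,d=r.get_image('wrist');q=p.copy()
for P in [(.5194,.2934,.062),(*s['tcp_pos'][:2],s['tcp_pos'][2]-.015)]:
    x=c['extrinsics']@[*P,1];u=c['mtx']@(x[:3]/x[2]);cv2.drawMarker(q,(int(u[0]),int(u[1])),(255,0,0))
cv2.imwrite('pics/w2.png',q[:,:,::-1])
from scipy.spatial.transform import Rotation as R
w=s['tool_rot'];M=R.from_quat([*w[1:],w[0]]);print(M.inv().apply(np.array([.5194,.2934,.077])-s['tcp_pos']))
E
```

```text
[0.51497019 0.28547274 0.15299315] [-1.3361127   0.56623569  0.3289455 ]
[ 0.00747563 -0.00537729  0.07597778]
```

View pics/w2.png

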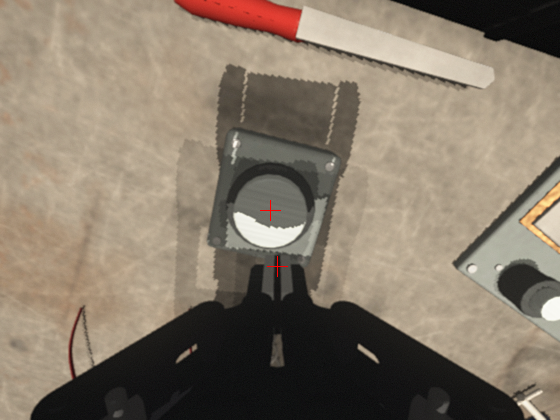

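The marker lies on the pad's centre (270,211), so I'll press there.

Request:
drive_tool --steps '[[[0,0,0,4,-3,30,0],[0,0,0,3,-2,30,0],[0,0,0,0,0,10,0],[0,0,0,0,0,5,0],[0,0,0,0,0,5,0],[0,0,0,0,0,3,0],[0,0,0,0,0,0,0],[0,0,0,0,0,0,0]]]'

```text
time_s: 6.98
tcp_pos: [0.5208, 0.2933, 0.0711]
tool_rot: [0.0, 0.977, 0.213, 0.001]
force: [0.4, -2.9, 2.9]
gripper_width: -0.0002
grip_force: 2.1
```

Request:
drive_tool --steps '[[[0,0,0,0,0,3,0],[0,0,0,0,0,0,0],[0,0,0,0,0,0,0]]]'

```text
time_s: 7.35
tcp_pos: [0.5208, 0.2935, 0.0677]
tool_rot: [0.0, 0.977, 0.213, 0.001]
force: [1.2, -1.7, 5.5]
gripper_width: 0.0004
grip_force: 2.7
```

Request:
drive_tool --steps '[[[0,0,0,0,0,2,0],[0,0,0,0,0,0,0],[0,0,0,0,0,0,0]]]'

```text
time_s: 7.72
tcp_pos: [0.5209, 0.2935, 0.0669]
tool_rot: [0.0, 0.977, 0.213, 0.001]
force: [-2.4, -4.4, 14.5]
gripper_width: 0.0001
grip_force: 7.1
```

It's at the stop, so it has gone fully past 6 mm. Withdrawing.

Request:
drive_tool --steps '[[[0,0,0,0,0,-10,0],[0,0,0,0,0,-25,0],[0,0,0,0,0,-40,0],[0,0,0,0,0,-50,0],[0,0,0,0,0,0,0],[0,0,0,0,0,0,0],[0,0,0,0,0,0,0],[0,0,0,0,0,0,0]]]'

```text
time_s: 8.72
tcp_pos: [0.5192, 0.2932, 0.1887]
tool_rot: [0.0, 0.977, 0.213, -0.001]
force: [0.7, 0.5, -0.4]
gripper_width: 0.0001
grip_force: 0.0
```

```bash
python3 -c "
from cell import r
s=r.observe();print(s['tcp_pos'],s['force']);print(r.finish_job())"
```

```text
[0.51924811 0.29319228 0.18870636] [ 0.66203148  0.50681676 -0.37299898]
the job is handed in; nothing more can be done
None
```

I pressed plunger 4 (in front of the drilled bracket) and then the send pad, each to its stop at about 15 N rather than just short of it. I then withdrew and handed the job in at about 9 s; no verdict came back.

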